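# Set the blades of a supply-air grille with one stroke of the fingertips

### The job

The nine loose blades of the white air grille that lies face up on the bench point every which way: draw the closed fingertips lightly along the row, skimming just above the frame from the plain end to the end with the red damper lever, so that the top edges of all nine blades lean towards the lever end at about 45 degrees. Only stroke the blades: do not grip, lift or drag the grille or press hard on it. Leave everything else on the bench where it is, and take the hand clear when done.

Things in the scene. Friction and masses are not known exactly. Their poses are not given: they have to be found in the camera images.
- grille: air grille, loose, face up on the bench, about 0.9 kg: white frame 184 mm along own x, 296 mm along own y, border 30 mm wide, on a hollow aluminium neck. Origin: centre of the underside, z up; frame face 75 mm above it. The 124 x 236 mm opening holds nine blades in a row along y. +y points to the lever end, -y to the plain end. Fixed rear blades lie 27 mm below the face
- grille_face (a point): middle of the grille at the level of the frame's face, axes as the grille. Fingertips drawn along the row towards the lever end at c mm above this level leave each blade leaning about arccos((7+c)/13): 0.81 rad (46 degrees) at 2 mm, 0.56 rad at 4 mm, 1.00 rad at 0 mm
- plain_end (a point): middle of the border at the plain end, on the frame's face, 133 mm from the grille's middle (37 mm outside blade 1); axes as the grille
- lever_end (a point): middle of the border at the lever end, on the frame's face, 133 mm from the grille's middle (37 mm outside blade 9); axes as the grille. The small red-tipped damper lever (tip 14 x 22 mm) stands 18 mm above the border, 46 mm from this point in the grille's +x, clear of a stroke along the middle
- blade1 (a joint): tilt (rad) of blade 1, nearest the plain end, at y = -96 mm in the grille. White strip 118 mm long (along the grille's x), 30 mm deep, edges rounded, 4 mm thick; pivots on its middle line 9 mm below the frame's face, so upright its top edge is 6 mm above the face. 0 upright, positive: top edge leans to the lever end; limits -1.25 to 1.25. Friction holds it; about 1 N at the top edge turns it
- blade2 (a joint): tilt (rad) of blade 2, number 2 of 9 from the plain end, at y = -72 mm in the grille; made as blade 1
- blade3 (a joint): tilt (rad) of blade 3, number 3 of 9 from the plain end, at y = -48 mm in the grille; made as blade 1
- blade4 (a joint): tilt (rad) of blade 4, number 4 of 9 from the plain end, at y = -24 mm in the grille; made as blade 1
- blade5 (a joint): tilt (rad) of blade 5, number 5 of 9 from the plain end, at y = 0 mm in the grille; made as blade 1
- blade6 (a joint): tilt (rad) of blade 6, number 6 of 9 from the plain end, at y = 24 mm in the grille; made as blade 1
- blade7 (a joint): tilt (rad) of blade 7, number 7 of 9 from the plain end, at y = 48 mm in the grille; made as blade 1
- blade8 (a joint): tilt (rad) of blade 8, number 8 of 9 from the plain end, at y = 72 mm in the grille; made as blade 1
- blade9 (a joint): tilt (rad) of blade 9, number 9 of 9 from the plain end, at y = 96 mm in the grille; made as blade 1
- screwdriver: screwdriver lying flat beside the grille's other long side (-x), 200 mm long, handle 26 mm thick; origin under its middle. Leave alone
- tape_roll: roll of silver tape lying flat, 100 mm across, 48 mm tall, beside the long side with the lever (+x); origin at the centre of its underside. Leave alone
- air_valve: round white ceiling air valve lying flat, 130 mm across, 46 mm tall, beside the long side with the lever (+x); origin at the centre of its underside. Leave alone
- screw_jar: glass jar with blue cap, 56 mm across, 75 mm tall, off the grille's lever end; origin at the centre of its underside. Leave alone
- cleaner: white bottle with blue cap, 70 mm across, 190 mm tall, on the left of the bench; origin at the centre of its underside. Leave alone
- duct_collar: open steel ring 125 mm across, 60 mm tall, on the right; origin at the centre of its underside. Leave alone
- filter: cardboard-framed pleated paper filter lying flat, 160 x 240 x 25 mm, on the right; origin at the centre of its underside. Leave alone

How it is judged (in metres and radians):
At the end, for the whole second after the job is handed in: All nine blades lean towards the lever end, each between 0.47 and 1.12 rad (27 to 64 degrees) from upright; the grille lies flat and at rest, within 15 mm of where it was (value of joint blade1 between 0.47 and 1.12 rad and value of joint blade2 between 0.47 and 1.12 rad and value of joint blade3 between 0.47 and 1.12 rad and value of joint blade4 between 0.47 and 1.12 rad and value of joint blade5 between 0.47 and 1.12 rad and value of joint blade6 between 0.47 and 1.12 rad and value of joint blade7 between 0.47 and 1.12 rad and value of joint blade8 between 0.47 and 1.12 rad and value of joint blade9 between 0.47 and 1.12 rad and distance of grille from where it was at the start of the episode below 0.015 m and angle between grille's own z axis and vertical below 0.05 rad and linear speed of grille below 0.02 m/s); the robot touches nothing.
It fails at once if the grille is lifted, carried or dragged (more than 15 mm) (distance of grille from where it was at the start of the episode above 0.015 m).
It fails at once if the grille is tipped up (angle between grille's own z axis and vertical above 0.1 rad).
It fails at once if the grille is pressed hard (more than 30 N) (contact force between any of the fingers, the arm and grille above 30 N).
It fails at once if something else on the bench is lifted or moved (more than 20 mm) (distance of any of screwdriver, tape_roll, air_valve, screw_jar, cleaner, duct_collar, filter from where it was at the start of the episode above 0.02 m).
It also fails if it takes over 45 s, if anything falls off the work surface, if the arm or the gripper's body presses on something with over 40 N, if the wrist force passes 120 N, or if a joint passes its speed limit or range.

### The arm

A 6-joint arm with a two-finger parallel gripper is mounted at the origin on the work surface. World frame = base frame: x ahead of the robot, y to its left, z up, the work surface at z = 0. Lengths are in mm, angles in degrees, forces in N, time in s.
With the tool pointing down it reaches from about 275 to 825 mm from the base axis. Payload 4.9 kg.
Tool frame: the origin (TCP) lies midway between the tips of the shut fingers; the grasp point (between the pads) lies 19 mm behind it (r.pinch_z is the distance from the TCP to the grasp point, in mm); z points along the fingers, y is the line along which they close (so a half turn about z gives the same grasp; the last joint's range is limited). The gripper opens to 85 mm and grips with 20 to 120 N. Pads are 22 mm wide; open, the fingers measure 114 mm over their backs; the gripper's body (76 mm by 85 mm) begins 54 mm behind the grasp point. The pads swing forward as they close: fully open they stand 13 mm farther back than shut.
Start: joints at [65.019, 18.69, -11.035, 60.275, 0, 82.311], TCP at [163.476, 525.161, 204.981] pointing down, gripper open.
Joint ranges: [-152.03, 152.03], [-55.5, 102.48], [-74.3, 77.21], [-110.64, 120.58], [-84.22, 78.4], [-180, 180]. Speed limits (degrees/s): [147.25, 147.25, 180, 180, 180, 180].

### API

Orientations are given as [roll, pitch, yaw] about the fixed x, y, z axes, in that order (R = Rz(yaw) Ry(pitch) Rx(roll)).
In Python, from plant import r, optics, order gives the robot as it stands.
- The arm moves only by the shell command python3 -m handwheel 'ROWS' [OPENING] [FORCE]. ROWS is JSON, a list of rows, each a list of 6 numbers: the shift along the tool's x, y, z scaled (see below), then the turn, a rotation vector about the tool's x, y, z scaled (see below). A call has 1 to 20 rows; each row shifts and turns the commanded pose from where the row before left it, along the tool's axes as they then stand; what a row does not reach is not made up. The controller multiplies each number of a shift by 0.03 m and each number of a turn by 5 degrees. A row lasts 1/12 s, in which the tool goes at most 41.7 mm and 7.16 degrees, less where a joint would pass 70% of its speed; a pose out of reach is approached as far as the arm can. A call with a number of a shift or a turn outside -1 to 1 is refused whole. A call with a gripper value outside its range is refused whole. OPENING is the finger opening in mm, from 0 to 85.4, set as the call begins (- or left out, the last holds). The fingers move at their own pace and stop on an object; FORCE is the grip in N (left out, the last holds). Time passes only in rows, so rows that do not move let the fingers close. It gives the time, the measured TCP pose, the force, the opening and the grip force at its end, in the units of the state.
- r.state(): the state, without advancing time (a new reading comes with each control period).
- optics.read_camera(name): name is "scene" or "top" or "wrist"; returns a dict with "image" (384x512x3 uint8, red, green, blue), "mtx" (3x3 intrinsics, pixels), "extrinsics" (4x4, takes a point from world to camera coordinates). Camera axes: x right, y down, z forward; pixel columns grow to the right and rows downward; lengths in mm; the calibration is good to about 2 mm. A picture is of the moment at which its call begins. There is no depth.
- order.close_job(): hands the job in; it is judged then, once.
Trained networks look in the newest picture that a camera, given by its name, has taken for a name from the list of things; names that differ only in an ending like _2 or _b are one class to them, and where a whole thing is asked for, a point or a joint stands for the part that bears it (a point fixed in the world has none). Each returns a list of dicts, best first, with "conf" (0 to 1); they miss things now and then, are a little off and sometimes report something else, mostly with a low value. They report only what shows in the picture. A call takes as long as a camera call.
- optics.search_frame(camera, name): "xyz" ([x, y, z] in mm, in world coordinates, good to about 4 mm: the middle of the surface that is visible of it).
- optics.outline_of(camera, name): "pixels" (384x512 bool, what is visible of it).
The state is a dict: "clock": time; "joint_positions": joint angles; "qvel": joint speeds; "joint_torque": joint torques, N m; "tool_pos": TCP position; "eef_rot": TCP orientation; "wrist_force": force on the tool from outside, world axes, zero at the start; "moment": the same for the moment, N m; "width": finger opening in mm; "grip_force": force on a finger pad.
Only numpy, scipy, OpenCV 4.12 (cv2) and the standard library are available. Lean on these libraries where they do the work, as an engineer would, in place of code of your own. Each camera call takes 0.05 s, during which the arm holds its last target. There are 200 camera calls.

## Working session

There is one attempt and no reset: what is moved stays moved. The work goes in short steps, Python scripts to look and compute and a shell command to move; the robot and the scene stay as the last step left them, time stands still between calls to the robot, and variables do not carry over. Pictures are saved under pics/ and viewed, at most 10 in all, crops included, and the job is handed in when it is done.

```bash
mkdir -p pics; python3 - <<'E'
from plant import r, optics
import cv2
s=r.state();print(s['clock'],s['tool_pos'],s['eef_rot'],s['width'],s['wrist_force'])
for c in('scene','top'):
    d=optics.read_camera(c);cv2.imwrite(f'pics/{c}0.png',d['image'][:,:,::-1])
for n in('grille','grille_face','plain_end','lever_end','blade1','blade9','screw_jar','cleaner'):
    for c in ('top',):
        for q in optics.search_frame(c,n)[:2]:print(c,n,q)
E
```

```text
0.0 [163.21027478 524.58214164 204.21197602] [-1.79904593e+02 -1.45613880e-02  1.62707018e+02] 85.17976336776339 [0.67472808 0.26811536 0.09802234]
top grille {'xyz': [565.2, 92.7, 75.6], 'conf': 0.85}
top grille_face {'xyz': [567.6, 92.7, 77.1], 'conf': 0.86}
top grille_face {'xyz': [536.0, -43.7, 24.7], 'conf': 0.6}
top plain_end {'xyz': [571.1, 95.2, 72.5], 'conf': 0.92}
top plain_end {'xyz': [481.8, 133.7, 77.2], 'conf': 0.65}
top lever_end {'xyz': [564.5, 87.9, 76.6], 'conf': 0.7}
top blade1 {'xyz': [507.8, 127.3, 78.9], 'conf': 0.66}
top blade1 {'xyz': [523.9, 118.9, 76.1], 'conf': 0.64}
top blade9 {'xyz': [507.8, 127.3, 78.9], 'conf': 0.66}
top blade9 {'xyz': [523.9, 118.9, 76.1], 'conf': 0.64}
top screw_jar {'xyz': [282.2, -428.3, 36.3], 'conf': 0.73}
top screw_jar {'xyz': [395.6, 242.4, 77.1], 'conf': 0.62}
top cleaner {'xyz': [405.7, 457.6, 121.1], 'conf': 0.71}
```

View pics/top0.png

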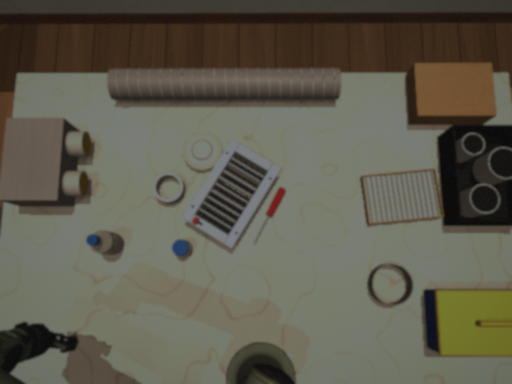

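View pics/scene0.png

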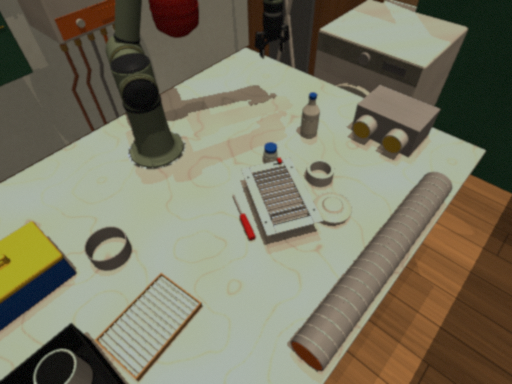

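The top view shows the grille with the red lever at about (196,221). The plain end is at the upper right, about (255,155), and the jar is off the lever end at (181,248). Next I'll fit the frame's pose.

```bash
cat > h.py <<'E'
import numpy as np, cv2
from plant import r, optics
from scipy.spatial.transform import Rotation as R
def unproj(d,uv,z):
    E=np.array(d['extrinsics']);K=np.array(d['mtx']);Rc,t=E[:3,:3],E[:3,3]
    c=-Rc.T@t; uv=np.asarray(uv,float).reshape(-1,2)
    ray=np.c_[uv,np.ones(len(uv))]@np.linalg.inv(K).T@Rc
    return c+ray*((z-c[2])/ray[:,2])[:,None]
def rect(cam,z=75,name='grille'):
    d=optics.read_camera(cam);m=optics.outline_of(cam,name)[0]['pixels']
    v,u=np.nonzero(m);p=unproj(d,np.c_[u,v],z)[:,:2].astype(np.float32)
    return d,m,cv2.minAreaRect(p)
def plan(target,rpy):
    "shift in tool axes (scaled 30mm) and turn rotvec (scaled 5deg) from measured pose"
    s=r.state();A=R.from_euler('xyz',s['eef_rot'],degrees=True);B=R.from_euler('xyz',rpy,degrees=True)
    print('shift/30',np.round(A.inv().apply(np.array(target)-s['tool_pos'])/30,3),'turn/5',np.round((A.inv()*B).as_rotvec(degrees=True)/5,3))
E
python3 - <<'E'
from h import *
for c in('top','scene'):
    d,m,b=rect(c);print(c,b,m.sum())
    for f in cv2.boxPoints(b):print(f)
d=optics.read_camera('top');print(unproj(d,[196,221],90))
i=cv2.resize(d['image'][130:260,140:300,::-1],None,fx=5,fy=4.5,interpolation=cv2.INTER_CUBIC);cv2.imwrite('pics/t1.png',cv2.convertScaleAbs(i,alpha=1.5))
E
```

```text
top ((566.7141723632812, 89.66944885253906), (188.00384521484375, 298.6455078125), 58.71072769165039) 5591
[390.28876  86.89167]
[645.4981 -68.2126]
[743.1396   92.44723]
[487.93024 247.5515 ]
scene ((573.1431274414062, 87.7229995727539), (185.24002075195312, 321.34100341796875), 57.68099594116211) 4002
[387.84528   95.350975]
[659.4056  -76.44844]
[758.441     80.095024]
[486.88068 251.89444]
[[473.49744717 196.48458849  90.        ]]
```

View pics/t1.png

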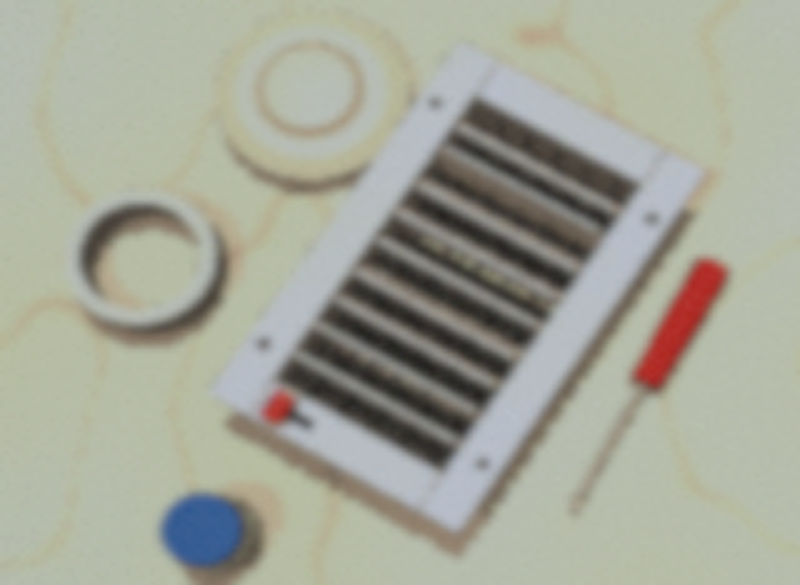

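The close-up shows the lever tip at (278,407) on the lower-left border, so grille +y is about (-0.854, 0.519) and the grille yaw is 58.7°. The centre is near (567, 90). I'll raise the arm, turn the tool to yaw 238.7° and close the fingers.

```bash
python3 -m handwheel '[[0,0,-0.15,0,0,-0.95],[0,0,-0.15,0,0,-0.95],[0,0,-0.15,0,0,-0.95],[0,0,-0.15,0,0,-0.95],[0,0,-0.15,0,0,-0.95],[0,0,-0.15,0,0,-0.95],[0,0,-0.15,0,0,-0.95],[0,0,-0.15,0,0,-0.95],[0,0,-0.15,0,0,-0.95],[0,0,-0.15,0,0,-0.95],[0,0,-0.15,0,0,-0.95],[0,0,-0.15,0,0,-0.95],[0,0,-0.15,0,0,-0.95],[0,0,-0.15,0,0,-0.95],[0,0,-0.15,0,0,-0.95],[0,0,-0.15,0,0,-0.95]]' 0 20
python3 -c "
from h import *
plan([590,75,280],[180,0,238.7])"
```

```text
clock: 2.08
tool_pos: [163.4, 525.1, 277.2]
eef_rot: [180.0, -0.0, -121.1]
wrist_force: [-0.1, 0.2, -0.3]
width: -0.0
grip_force: 0.0
shift/30 [  5.518 -19.92   -0.093] turn/5 [ 0.    -0.001  0.049]
```

```bash
python3 -m handwheel '[[0.27,-0.98,0,0,0,0],[0.27,-0.98,0,0,0,0],[0.27,-0.98,0,0,0,0],[0.27,-0.98,0,0,0,0],[0.27,-0.98,0,0,0,0],[0.27,-0.98,0,0,0,0],[0.27,-0.98,0,0,0,0],[0.27,-0.98,0,0,0,0],[0.27,-0.98,0,0,0,0],[0.27,-0.98,0,0,0,0],[0.27,-0.98,0,0,0,0],[0.27,-0.98,0,0,0,0],[0.27,-0.98,0,0,0,0],[0.27,-0.98,0,0,0,0],[0.27,-0.98,0,0,0,0],[0.27,-0.98,0,0,0,0],[0.27,-0.98,0,0,0,0],[0.27,-0.98,0,0,0,0],[0.27,-0.98,0,0,0,0],[0,0,0,0,0,0]]'
python3 - <<'E'
from h import *
d,m,b=rect('wrist');print(b,m.sum(),m[0].sum(),m[-1].sum(),m[:,0].sum(),m[:,-1].sum())
for f in cv2.boxPoints(b):print(f)
o=cv2.convertScaleAbs(d['image'][:,:,::-1].copy(),alpha=1.5)
E=np.array(d['extrinsics']);K=np.array(d['mtx'])
g=np.array([566.7,89.7]);gy=np.array([-.854,.519]);gx=np.array([.519,.854])
for x,y in [(sx*92,sy*148) for sx in(-1,1) for sy in(-1,1)]+[(0,-133),(0,133)]+[(46,133)]:
    p=E[:3,:3]@np.r_[g+gx*x+gy*y,75]+E[:3,3];q=K@p;q=q[:2]/q[2];print(x,y,q.round(1))
    cv2.circle(o,tuple(int(k) for k in q),4,(0,255,0),1)
cv2.imwrite('pics/w1.png',o)
E
```

```text
clock: 3.75
tool_pos: [564.2, 99.5, 276.3]
eef_rot: [-179.9, -0.0, -121.6]
wrist_force: [-0.3, 1.1, 0.1]
width: 0.1
grip_force: 0.0
((565.6583251953125, 92.13185119628906), (184.5843505859375, 296.0198669433594), 58.765411376953125) 29252 0 0 0 0
[391.24475  89.96686]
[644.35693  -63.532257]
[740.0719    94.296844]
[486.95972 247.79596]
-92 -148 [139.1  89.9]
-92 148 [373.5  88.5]
92 -148 [155.3 225.2]
92 148 [360.1 224.3]
0 -133 [158.8 162.1]
0 133 [355.2 161. ]
46 133 [352.3 193.7]
```

View pics/w1.png

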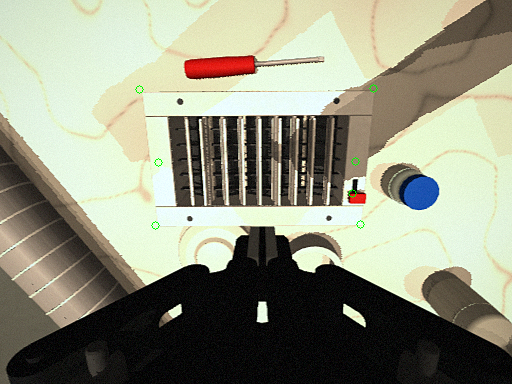

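The wrist view shows the frame corners at (146,92), (376,92), (365,226) and (153,226), with the lever at (356,197). Unprojected, this gives a 184.6 x 296.0 rectangle, which matches the real size, with centre (565.7, 92.1) and yaw 58.77°. Next I'll go above the plain end.

```bash
python3 -c "
from h import *
plan([679.4,23.1,100],[180,0,238.77])"
```

```text
shift/30 [ 0.209 -4.754  5.878] turn/5 [ 0.011 -0.003 -0.035]
```

```bash
python3 -m handwheel '[[0.04,-0.95,0,0,0,-0.035],[0.04,-0.95,0.2,0,0,0],[0.04,-0.95,0.5,0,0,0],[0.04,-0.95,0.8,0,0,0],[0.04,-0.95,0.8,0,0,0],[0,0,0.8,0,0,0],[0,0,0.8,0,0,0],[0,0,0.8,0,0,0],[0,0,0.6,0,0,0],[0,0,0.4,0,0,0],[0,0,0.18,0,0,0],[0,0,0,0,0,0],[0,0,0,0,0,0]]'
python3 -c "
from h import *
for i in range(3): optics.read_camera('wrist');s=r.state();print(s['tool_pos'],s['wrist_force'])
plan([679.4,23.1,82],[180,0,238.77])"
```

```text
clock: 4.93
tool_pos: [680.1, 25.2, 101.6]
eef_rot: [-179.9, 0.0, -121.1]
wrist_force: [0.2, 1.0, 0.4]
width: -0.2
grip_force: 0.0
[680.61906675  25.01392597 102.15778555] [ 0.11865667 -0.31579846  1.11850407]
[680.8080503   24.85846094 102.34366783] [-0.08073186  1.03791281 -0.07912069]
[680.80967256  24.76153581 102.30209837] [ 0.01708123 -0.35961844  0.82489732]
shift/30 [0.073 0.013 0.677] turn/5 [-0.028  0.014  0.025]
```

```bash
python3 -m handwheel '[[0.07,0,0.3,-0.02,0,0],[0,0,0.3,0,0,0],[0,0,0.13,0,0,0],[0,0,0,0,0,0],[0,0,0,0,0,0],[0,0,0,0,0,0]]'
for i in 1; do python3 -m handwheel '[[0,0,0.05,0,0,0],[0,0,0,0,0,0],[0,0,0,0,0,0]]'; done | grep -E 'pos|force'
python3 -m handwheel '[[0,0,0.035,0,0,0],[0,0,0,0,0,0],[0,0,0,0,0,0]]'| grep -E 'pos|wrist'
python3 -m handwheel '[[0,0,0.035,0,0,0],[0,0,0,0,0,0],[0,0,0,0,0,0]]'| grep -E 'pos|wrist'
```

```text
clock: 5.58
tool_pos: [678.6, 22.9, 78.6]
eef_rot: [179.9, -0.0, -121.1]
wrist_force: [0.5, 0.3, 0.1]
width: -0.1
grip_force: 0.0
tool_pos: [678.7, 22.9, 77.3]
wrist_force: [0.5, 0.2, 0.5]
grip_force: 0.0
tool_pos: [678.6, 22.9, 76.1]
wrist_force: [-0.3, -0.7, 0.8]
tool_pos: [678.6, 22.9, 75.0]
wrist_force: [0.7, -0.6, 0.0]
```

```bash
python3 -m handwheel '[[0,0,0.017,0,0,0],[0,0,0,0,0,0],[0,0,0,0,0,0]]'| grep -E 'pos|wrist'
python3 -m handwheel '[[0,0,0.017,0,0,0],[0,0,0,0,0,0],[0,0,0,0,0,0]]'| grep -E 'pos|wrist'
```

```text
tool_pos: [678.6, 22.9, 74.6]
wrist_force: [0.2, -0.7, 0.5]
tool_pos: [678.6, 22.9, 74.0]
wrist_force: [0.7, -0.2, -0.4]
```

```bash
python3 -m handwheel '[[0,0,0.017,0,0,0],[0,0,0,0,0,0],[0,0,0,0,0,0]]'| grep -E 'pos|wrist'
python3 - <<'E'
from h import *
d=optics.read_camera('wrist');cv2.imwrite('pics/w2.png',cv2.convertScaleAbs(d['image'][:,:,::-1],alpha=1.3))
for k in range(6):optics.read_camera('wrist');print(r.state()['wrist_force'].round(2),r.state()['tool_pos'].round(2))
E
```

```text
tool_pos: [678.6, 22.9, 73.5]
wrist_force: [-0.8, -0.1, -0.1]
[-0.08  0.1  -0.35] [678.63  22.85  73.56]
[-0.06 -0.13  0.69] [678.62  22.89  73.56]
[ 0.04  0.34 -0.91] [678.61  22.88  73.58]
[ 0.15 -0.36  0.21] [678.64  22.86  73.58]
[ 0.16 -0.39  0.27] [678.64  22.89  73.57]
[-0.29 -0.14 -0.16] [678.64  22.89  73.56]
```

View pics/w2.png

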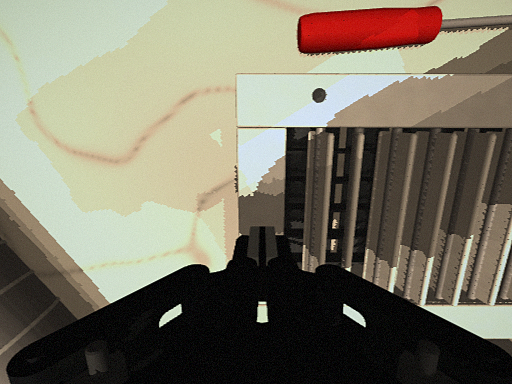

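The fingertips are at (262,235) in the wrist image, over the plain border (x 240–285), with no contact yet. I'll keep probing in 0.5 mm steps.

```bash
for i in 1; do python3 -m handwheel '[[0,0,0.017,0,0,0],[0,0,0,0,0,0],[0,0,0,0,0,0]]'| grep -E 'pos|wrist'; done
python3 -m handwheel '[[0,0,0.017,0,0,0],[0,0,0,0,0,0],[0,0,0,0,0,0]]'| grep -E 'pos|wrist'
```

```text
tool_pos: [678.6, 22.9, 73.0]
wrist_force: [0.3, -0.1, 1.0]
tool_pos: [678.6, 22.9, 72.5]
wrist_force: [0.3, -1.1, -0.5]
```

```bash
python3 -m handwheel '[[0,0,0.017,0,0,0],[0,0,0,0,0,0],[0,0,0,0,0,0]]'| grep -E 'pos|wrist'
python3 -m handwheel '[[0,0,0.017,0,0,0],[0,0,0,0,0,0],[0,0,0,0,0,0]]'| grep -E 'pos|wrist'
```

```text
tool_pos: [678.5, 22.9, 72.0]
wrist_force: [0.6, 0.9, -0.1]
tool_pos: [678.6, 22.9, 71.5]
wrist_force: [-0.6, -0.9, 0.0]
```

```bash
python3 -m handwheel '[[0,0,0.017,0,0,0],[0,0,0,0,0,0],[0,0,0,0,0,0]]'| grep -E 'pos|wrist'
python3 -m handwheel '[[0,0,0.017,0,0,0],[0,0,0,0,0,0],[0,0,0,0,0,0]]'| grep -E 'pos|wrist'
```

```text
tool_pos: [678.6, 22.9, 71.0]
wrist_force: [-0.1, 0.7, -0.3]
tool_pos: [678.6, 22.8, 70.5]
wrist_force: [-0.6, 0.8, -1.0]
```

```bash
python3 - <<'E'
from h import *
d=optics.read_camera('scene')
E=np.array(d['extrinsics']);K=np.array(d['mtx'])
for p in (r.state()['tool_pos'],[679.4,23.1,75]):
    q=K@(E[:3,:3]@np.array(p)+E[:3,3]);print(q[:2]/q[2])
i=d['image'][130:270,200:380,::-1];cv2.imwrite('pics/s2.png',cv2.convertScaleAbs(cv2.resize(i,None,fx=4.2,fy=4.2,interpolation=cv2.INTER_CUBIC),alpha=1.4))
E
```

```text
[292.79383469 224.03005235]
[293.1368018  223.26332691]
```

View pics/s2.png

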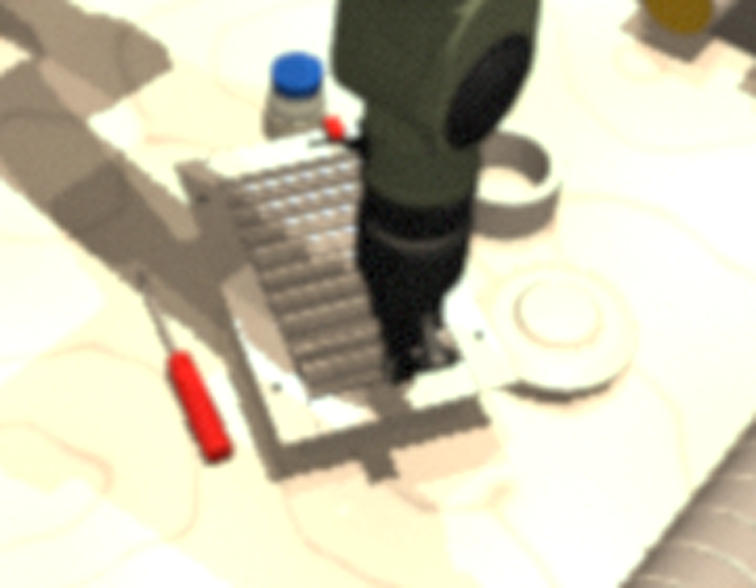

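The crop shows the fingertip at about (402,378), while the TCP projects to about (390,395). The tip seems higher than reported, so I'll check it with the wrist camera geometry.

```bash
python3 - <<'E'
from h import *
d=optics.read_camera('wrist');s=r.state()
E=np.array(d['extrinsics']);K=np.array(d['mtx']);print('cam',(-E[:3,:3].T@E[:3,3]).round(1),s['tool_pos'],s['joint_positions'])
A=R.from_euler('xyz',s['eef_rot'],degrees=True)
for t in ([0,0,0],[11,0,0],[-11,0,0],[0,0,-5],[0,0,-10],[0,0,-20],[0,0,5],[-11,0,-10],[11,0,-10]):
    q=K@(E[:3,:3]@(s['tool_pos']+A.apply(t))+E[:3,3]);print(t,(q[:2]/q[2]).round(1))
i=d['image'][180:280,200:330,::-1];cv2.imwrite('pics/w3.png',cv2.convertScaleAbs(cv2.resize(i,None,fx=5,fy=5,interpolation=cv2.INTER_CUBIC),alpha=3,beta=20))
_,_,b=rect('wrist');print(b)
E
```

```text
cam [643.7 -36.1 238.5] [678.58914723  22.88731968  70.48687518] [-4.31238226e+00  3.82159148e+01  5.16852898e-01  5.23928296e+01
  4.31603797e-02 -6.31974062e+01]
[0, 0, 0] [262.2 222.9]
[11, 0, 0] [262.2 207. ]
[-11, 0, 0] [262.3 238.2]
[0, 0, -5] [262.3 225.8]
[0, 0, -10] [262.3 229. ]
[0, 0, -20] [262.3 235.8]
[0, 0, 5] [262.2 220. ]
[-11, 0, -10] [262.3 245.1]
[11, 0, -10] [262.3 212.3]
((607.2561645507812, 65.80146789550781), (181.8134307861328, 199.25338745117188), 58.512027740478516)
```

View pics/w3.png

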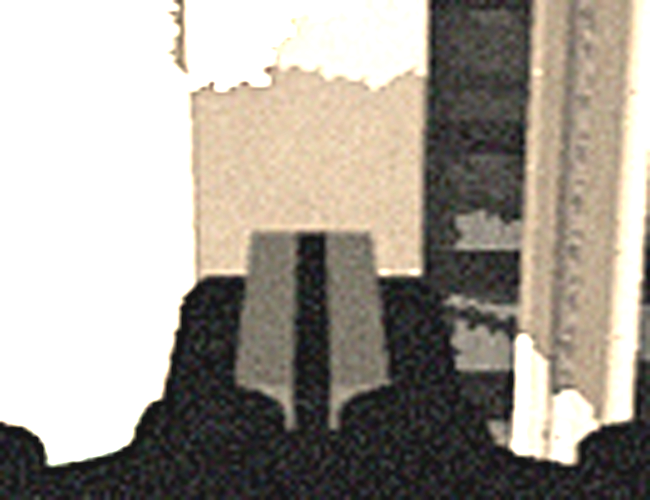

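Both views suggest the tips really end higher than the reported TCP. I'll keep probing down in small guarded steps until contact.

```bash
cat > chk.py <<'E'
from plant import r
import sys
s=r.state();print(s['clock'],s['tool_pos'].round(2),s['wrist_force'].round(2),s['moment'].round(2));sys.exit(abs(s['wrist_force'][2])>2.5)
E
H="python3 -m handwheel"
python3 chk.py && python3 -m handwheel '[[0,0,0.025,0,0,0],[0,0,0,0,0,0]]' >/dev/null && python3 chk.py && python3 -m handwheel '[[0,0,0.025,0,0,0],[0,0,0,0,0,0]]' >/dev/null && python3 chk.py && python3 -m handwheel '[[0,0,0.025,0,0,0],[0,0,0,0,0,0]]' >/dev/null && python3 chk.py && python3 -m handwheel '[[0,0,0.025,0,0,0],[0,0,0,0,0,0]]' >/dev/null && python3 chk.py && python3 -m handwheel '[[0,0,0.025,0,0,0],[0,0,0,0,0,0]]' >/dev/null && python3 chk.py && python3 -m handwheel '[[0,0,0.025,0,0,0],[0,0,0,0,0,0]]' >/dev/null && python3 chk.py && python3 -m handwheel '[[0,0,0.025,0,0,0],[0,0,0,0,0,0]]' >/dev/null && python3 chk.py && python3 -m handwheel '[[0,0,0.025,0,0,0],[0,0,0,0,0,0]]' >/dev/null && python3 chk.py
```

```text
9.1333 [678.61  22.89  70.49] [0.78 0.05 0.65] [ 0.06  0.01 -0.  ]False
```

```bash
sed -i 's/sys.exit(\(.*\))$/sys.exit(int(\1))/' chk.py
python3 chk.py && python3 -m handwheel '[[0,0,0.025,0,0,0],[0,0,0,0,0,0]]' >/dev/null && python3 chk.py && python3 -m handwheel '[[0,0,0.025,0,0,0],[0,0,0,0,0,0]]' >/dev/null && python3 chk.py && python3 -m handwheel '[[0,0,0.025,0,0,0],[0,0,0,0,0,0]]' >/dev/null && python3 chk.py && python3 -m handwheel '[[0,0,0.025,0,0,0],[0,0,0,0,0,0]]' >/dev/null && python3 chk.py && python3 -m handwheel '[[0,0,0.025,0,0,0],[0,0,0,0,0,0]]' >/dev/null && python3 chk.py && python3 -m handwheel '[[0,0,0.025,0,0,0],[0,0,0,0,0,0]]' >/dev/null && python3 chk.py && python3 -m handwheel '[[0,0,0.025,0,0,0],[0,0,0,0,0,0]]' >/dev/null && python3 chk.py && python3 -m handwheel '[[0,0,0.025,0,0,0],[0,0,0,0,0,0]]' >/dev/null && python3 chk.py
```

```text
9.1333 [678.61  22.89  70.49] [0.78 0.05 0.65] [ 0.06  0.01 -0.  ]
9.3 [678.55  22.86  69.61] [ 0.37  0.25 -0.12] [ 0.    0.05 -0.04]
9.4667 [678.51  22.89  68.81] [0.8  0.41 0.14] [-0.02 -0.05 -0.03]
9.6333 [678.49  22.9   68.07] [-0.3   0.02  0.66] [-0.01  0.   -0.01]
9.8 [678.55  22.89  67.35] [-0.54  0.68  0.45] [ 0.   -0.    0.01]
9.9667 [678.53  22.89  66.61] [ 0.39  0.88 -0.53] [ 0.01 -0.02  0.02]
10.1333 [678.56  22.9   65.87] [-0.91  0.7   0.57] [-0.03 -0.01 -0.03]
10.3 [678.54  22.9   65.09] [ 0.07 -0.14 -0.31] [-0.02  0.01 -0.07]
10.4667 [678.54  22.88  64.35] [ 0.08 -0.11  0.51] [ 0.02 -0.02 -0.02]
```

```bash
python3 -m handwheel '[[0,0,0.025,0,0,0],[0,0,0,0,0,0]]' >/dev/null && python3 chk.py && python3 -m handwheel '[[0,0,0.025,0,0,0],[0,0,0,0,0,0]]' >/dev/null && python3 chk.py && python3 -m handwheel '[[0,0,0.025,0,0,0],[0,0,0,0,0,0]]' >/dev/null && python3 chk.py && python3 -m handwheel '[[0,0,0.025,0,0,0],[0,0,0,0,0,0]]' >/dev/null && python3 chk.py && python3 -m handwheel '[[0,0,0.025,0,0,0],[0,0,0,0,0,0]]' >/dev/null && python3 chk.py && python3 -m handwheel '[[0,0,0.025,0,0,0],[0,0,0,0,0,0]]' >/dev/null && python3 chk.py && python3 -m handwheel '[[0,0,0.025,0,0,0],[0,0,0,0,0,0]]' >/dev/null && python3 chk.py && python3 -m handwheel '[[0,0,0.025,0,0,0],[0,0,0,0,0,0]]' >/dev/null && python3 chk.py && python3 -m handwheel '[[0,0,0.025,0,0,0],[0,0,0,0,0,0]]' >/dev/null && python3 chk.py && python3 -m handwheel '[[0,0,0.025,0,0,0],[0,0,0,0,0,0]]' >/dev/null && python3 chk.py && python3 -m handwheel '[[0,0,0.025,0,0,0],[0,0,0,0,0,0]]' >/dev/null && python3 chk.py && python3 -m handwheel '[[0,0,0.025,0,0,0],[0,0,0,0,0,0]]' >/dev/null && python3 chk.py
```

```text
10.6333 [678.49  22.91  63.58] [ 0.46  0.35 -0.64] [ 0.01 -0.06  0.06]
10.8 [678.56  22.9   62.87] [ 0.93 -1.35  0.04] [ 0.04  0.06 -0.01]
10.9667 [678.51  22.88  62.09] [0.15 0.14 0.44] [-0.01  0.02 -0.01]
11.1333 [678.53  22.9   61.33] [-0.69 -0.35 -0.48] [ 0.03  0.03 -0.01]
11.3 [678.54  22.91  60.6 ] [-0.03  0.42 -0.  ] [-0.01  0.03 -0.02]
11.4667 [678.53  22.9   59.84] [-0.06 -0.58 -0.13] [0.05 0.03 0.02]
11.6333 [678.52  22.92  59.1 ] [ 0.23  0.85 -0.92] [ 0.01 -0.02 -0.02]
11.8 [678.52  22.91  58.34] [-0.08 -0.48  0.03] [0.02 0.03 0.03]
11.9667 [678.52  22.89  57.59] [-0.34 -0.17 -0.18] [ 0.04 -0.01 -0.05]
12.1333 [678.51  22.92  56.85] [0.28 0.24 0.15] [0.02 0.02 0.03]
12.3 [678.48  22.95  56.1 ] [ 0.12 -0.4  -1.08] [-0.04  0.    0.03]
12.4667 [678.52  22.9   55.35] [-0.   -0.26 -0.27] [ 0.01 -0.06 -0.03]
```

```bash
python3 - <<'E'
from h import *
d=optics.read_camera('wrist');e=optics.read_camera('scene')
a=cv2.resize(d['image'][180:280,200:330,::-1],(520,400),interpolation=cv2.INTER_CUBIC)
b=cv2.resize(e['image'][185:240,270:322,::-1],(280,296),interpolation=cv2.INTER_CUBIC)
o=np.zeros((400,800,3),np.uint8);o[:,:520]=cv2.convertScaleAbs(a,alpha=2.5,beta=20);o[:296,520:]=cv2.convertScaleAbs(b,alpha=1.8,beta=10)
cv2.imwrite('pics/c4.png',o)
E=np.array(e['extrinsics']);K=np.array(e['mtx']);p=r.state()['tool_pos']
for t in ([0,0,0],[0,0,10],[0,0,20],[0,0,30]):
    q=K@(E[:3,:3]@(p+t)+E[:3,3]);q=q[:2]/q[2];print(t,q.round(1),520+(q[0]-270)*280/52,(q[1]-185)*296/55)
E
```

```text
[0, 0, 0] [292.5 226.8] 641.157548796477 225.10511268961184
[0, 0, 10] [292.7 225. ] 642.2404357439984 215.06704309308716
[0, 0, 20] [292.9 223.1] 643.338704307277 204.88639007192086
[0, 0, 30] [293.1 221.2] 644.4526845573964 194.56009395629448
```

View pics/c4.png

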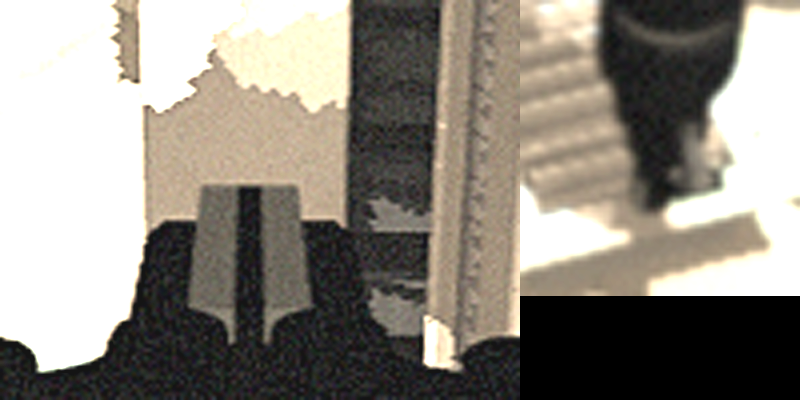

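The scene inset shows the dark tip at about (655,207), which matches a point roughly 20 mm above the reported TCP. In the wrist view the tip is over the border. Contact should be close, so I'll use finer steps.

```bash
python3 -m handwheel '[[0,0,0.02,0,0,0],[0,0,0,0,0,0]]' >/dev/null && python3 chk.py && python3 -m handwheel '[[0,0,0.02,0,0,0],[0,0,0,0,0,0]]' >/dev/null && python3 chk.py && python3 -m handwheel '[[0,0,0.02,0,0,0],[0,0,0,0,0,0]]' >/dev/null && python3 chk.py && python3 -m handwheel '[[0,0,0.02,0,0,0],[0,0,0,0,0,0]]' >/dev/null && python3 chk.py && python3 -m handwheel '[[0,0,0.02,0,0,0],[0,0,0,0,0,0]]' >/dev/null && python3 chk.py && python3 -m handwheel '[[0,0,0.02,0,0,0],[0,0,0,0,0,0]]' >/dev/null && python3 chk.py && python3 -m handwheel '[[0,0,0.02,0,0,0],[0,0,0,0,0,0]]' >/dev/null && python3 chk.py && python3 -m handwheel '[[0,0,0.02,0,0,0],[0,0,0,0,0,0]]' >/dev/null && python3 chk.py && python3 -m handwheel '[[0,0,0.02,0,0,0],[0,0,0,0,0,0]]' >/dev/null && python3 chk.py && python3 -m handwheel '[[0,0,0.02,0,0,0],[0,0,0,0,0,0]]' >/dev/null && python3 chk.py
```

```text
12.7333 [678.54  22.91  54.78] [-0.82 -0.17 -0.  ] [0.05 0.02 0.01]
12.9 [678.56  22.91  54.2 ] [ 0.24 -0.51  0.33] [-0.03 -0.   -0.02]
13.0667 [678.52  22.91  53.56] [0.59 0.22 0.69] [ 0.02 -0.02  0.08]
13.2333 [678.53  22.92  52.96] [0.52 0.28 0.38] [-0.02 -0.01  0.01]
13.4 [678.52  22.91  52.37] [-0.76 -1.01 -0.07] [ 0.02  0.01 -0.  ]
13.5667 [678.51  22.89  51.75] [-0.23  0.04 -1.21] [ 0.02 -0.04 -0.02]
13.7333 [678.53  22.91  51.16] [ 0.01 -0.76  0.44] [-0.07 -0.01  0.01]
13.9 [678.53  22.9   50.58] [ 0.38 -0.17  0.21] [ 0.01 -0.03  0.01]
14.0667 [678.52  22.91  49.99] [ 0.1  -0.12 -0.84] [-0.02  0.03 -0.01]
14.2333 [678.5   22.93  49.36] [-0.08  1.   -0.39] [ 0.04 -0.04  0.  ]
```

```bash
python3 -m handwheel '[[0,0,0.02,0,0,0],[0,0,0,0,0,0]]' >/dev/null && python3 chk.py && python3 -m handwheel '[[0,0,0.02,0,0,0],[0,0,0,0,0,0]]' >/dev/null && python3 chk.py && python3 -m handwheel '[[0,0,0.02,0,0,0],[0,0,0,0,0,0]]' >/dev/null && python3 chk.py && python3 -m handwheel '[[0,0,0.02,0,0,0],[0,0,0,0,0,0]]' >/dev/null && python3 chk.py && python3 -m handwheel '[[0,0,0.02,0,0,0],[0,0,0,0,0,0]]' >/dev/null && python3 chk.py && python3 -m handwheel '[[0,0,0.02,0,0,0],[0,0,0,0,0,0]]' >/dev/null && python3 chk.py && python3 -m handwheel '[[0,0,0.02,0,0,0],[0,0,0,0,0,0]]' >/dev/null && python3 chk.py && python3 -m handwheel '[[0,0,0.02,0,0,0],[0,0,0,0,0,0]]' >/dev/null && python3 chk.py && python3 -m handwheel '[[0,0,0.02,0,0,0],[0,0,0,0,0,0]]' >/dev/null && python3 chk.py && python3 -m handwheel '[[0,0,0.02,0,0,0],[0,0,0,0,0,0]]' >/dev/null && python3 chk.py
```

```text
14.4 [678.61  22.89  48.86] [0.59 0.24 0.13] [ 0.01 -0.02  0.01]
14.5667 [678.65  22.89  48.79] [-1.31  0.61  3.7 ] [-0.    0.28  0.02]
```

Contact at reported z ≈ 48.8. I'll average the force to confirm before stroking.

```bash
python3 - <<'E'
from h import *
F=[]
for k in range(12):
    optics.read_camera('wrist');s=r.state();F.append(np.r_[s['wrist_force'],s['moment'],s['tool_pos']])
print(np.mean(F,0).round(3))
print(s['eef_rot'],s['joint_positions'].round(2))
E
```

```text
[-1.72600e+00 -2.92000e-01  5.33300e+00  8.00000e-03  4.03000e-01
 -1.00000e-03  6.78679e+02  2.28880e+01  4.87890e+01]
[ 1.79920908e+02  5.48203948e-03 -1.21113804e+02] [-4.310e+00  3.940e+01 -7.400e-01  4.993e+01  4.000e-02 -6.320e+01]
```

The mean contact force is 5.3 N on the tool axis, so the frame face reads z ≈ 48.8. I'll rise to 2 mm above it (z ≈ 50.8) and stroke along tool +y.

```bash
python3 -m handwheel '[[0,0,-0.085,0,0,0],[0,0,0,0,0,0],[0,0,0,0,0,0]]' && python3 -m handwheel '[[0,0.15,0,0,0,0],[0,0.25,0,0,0,0],[0,0.25,0,0,0,0],[0,0.25,0,0,0,0],[0,0.25,0,0,0,0],[0,0.25,0,0,0,0],[0,0.25,0,0,0,0],[0,0.25,0,0,0,0],[0,0.25,0,0,0,0],[0,0.25,0,0,0,0],[0,0.25,0,0,0,0],[0,0.25,0,0,0,0],[0,0.25,0,0,0,0],[0,0.25,0,0,0,0],[0,0.25,0,0,0,0]]'; python3 chk.py
```

```text
clock: 15.42
tool_pos: [678.7, 22.9, 50.6]
eef_rot: [179.9, 0.0, -121.1]
wrist_force: [0.4, -0.5, 0.2]
width: -0.3
grip_force: 0.0
clock: 16.67
tool_pos: [584.3, 79.7, 51.0]
eef_rot: [179.9, -0.0, -121.1]
wrist_force: [1.2, -2.4, 0.3]
width: 0.1
grip_force: 0.5
16.6667 [584.34  79.73  50.98] [ 1.15 -2.38  0.33] [-0.22 -0.24  0.01]
```

The forces are light and z has drifted up 0.4 mm. I'll carry on with a small z correction.

```bash
python3 -m handwheel '[[0,0.25,0.01,0,0,0],[0,0.27,0,0,0,0],[0,0.27,0,0,0,0],[0,0.27,0,0,0,0],[0,0.27,0,0,0,0],[0,0.27,0.01,0,0,0],[0,0.27,0,0,0,0],[0,0.27,0,0,0,0],[0,0.27,0,0,0,0],[0,0.27,0,0,0,0],[0,0.27,0.01,0,0,0],[0,0.27,0,0,0,0],[0,0.27,0,0,0,0],[0,0.27,0,0,0,0],[0,0.27,0,0,0,0],[0,0.27,0,0,0,0],[0,0.27,0,0,0,0],[0,0.27,0,0,0,0],[0,0.27,0,0,0,0],[0,0.1,0,0,0,0]]' && python3 -m handwheel '[[0,0,0,0,0,0],[0,0,0,0,0,0]]'; python3 chk.py
python3 - <<'E'
from h import *
s=r.state();y=s['tool_pos'][:2]-[565.7,92.1];print('along',y@[-.8551,.5185],'across',y@[.5185,.8551])
E
```

```text
clock: 18.33
tool_pos: [449.2, 160.9, 50.2]
eef_rot: [179.8, -0.0, -121.1]
wrist_force: [-0.7, 0.6, -0.0]
width: -0.1
grip_force: 0.0
clock: 18.5
tool_pos: [451.0, 160.4, 50.5]
eef_rot: [179.9, 0.0, -121.1]
wrist_force: [-0.4, 0.1, -0.8]
width: 0.0
grip_force: 0.0
18.5 [451.05 160.4   50.46] [-0.44  0.12 -0.83] [ 0.05 -0.01  0.  ]
along 133.45351374738368 across -1.045002177085411
```

The tips are clear over the lever border. I'll rise and move back over the middle to look.

```bash
python3 -m handwheel '[[0,0,-0.4,0,0,0],[0,0,-0.8,0,0,0],[0,0,-0.9,0,0,0],[0,-0.5,-0.9,0,0,0],[0,-0.9,-0.7,0,0,0],[0,-0.9,-0.5,0,0,0],[0,-0.9,-0.3,0,0,0],[0,-0.9,0,0,0,0],[0,-0.4,0,0,0,0],[0,0,0,0,0,0],[0,0,0,0,0,0],[0,0,0,0,0,0]]'
python3 - <<'E'
from h import *
d,m,b=rect('wrist');print(b)
# warp face plane: 800x~500, 2.6 px/mm, grille y to the right
c=np.array([565.7,92.1]);gy=np.array([-.8551,.5185]);gx=np.array([.5185,.8551])
E=np.array(d['extrinsics']);K=np.array(d['mtx'])
src=[];dst=[]
for x,y in((-95,-150),(-95,150),(95,150),(95,-150)):
    q=K@(E[:3,:3]@np.r_[c+gx*x+gy*y,75]+E[:3,3]);src.append(q[:2]/q[2]);dst.append(((y+150)*2.6,(x+95)*2.6))
H=cv2.getPerspectiveTransform(np.float32(src),np.float32(dst))
cv2.imwrite('pics/w5.png',cv2.convertScaleAbs(cv2.warpPerspective(d['image'],H,(780,494),flags=cv2.INTER_CUBIC)[:,:,::-1],alpha=1.6,beta=10))
q=H@K@E[:3,:3]@np.array([0,0,1.]);print('cam',(-E[:3,:3].T@E[:3,3]))
k=(-E[:3,:3].T@E[:3,3])[:2]-c;print('cam in grille',k@gx,k@gy)
E
```

```text
clock: 19.5
tool_pos: [565.4, 90.8, 184.4]
eef_rot: [179.8, -0.1, -121.1]
wrist_force: [1.0, 0.4, -0.7]
width: -0.1
grip_force: 0.0
((564.2091064453125, 92.7257308959961), (184.40261840820312, 300.6947021484375), 58.72554016113281)
cam [530.90146017  31.70288784 352.55600358]
cam in grille -69.6886135072773 -1.5596712505708898
```

View pics/w5.png

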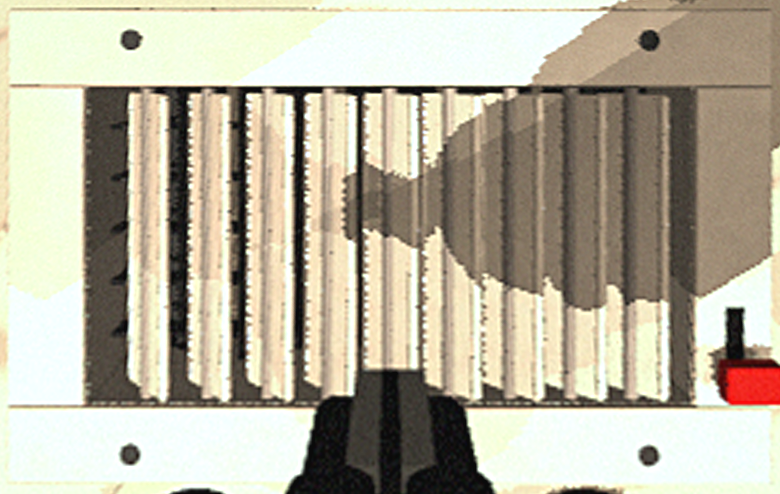

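The rectified view shows nine evenly spaced blades. Their right (top) edges are at about x = 168, 229, 295, 357, 420, 480, 543, 605 and 668, which matches a lean of about 0.8 rad towards the lever for each. The frame hasn't moved and the hand is well clear, so I'm handing in.

```bash
python3 -c "
from plant import order
print(order.close_job())"
```

```text
the job is handed in; nothing more can be done
None
```

The job is handed in, with no verdict shown: all nine blades appear to lean about 45° (0.8 rad) towards the lever in the last camera view, the grille's measured position is within about 2 mm of where it was, and the hand is clear above it.

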